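# Stand the picture frame on the two pegs of its display stand

### The job

Lift the larger wooden picture frame out of the storing rack and, keeping it upright, hang it on the display stand: line up the two holes under its bottom rail with the two steel pegs, feeling for them with a light touch, then lower it gently until it is fully home on both, and let go. Never force or drop it, and leave the other things on the table where they are.

Things in the scene. Friction and masses are not known exactly. Their poses are not given: they have to be found in the camera images.
- frame_mid (a point): Centre of the larger picture frame (loose, pale beech, two-sided, 340 to 530 g): 240 mm long (y), 24 mm thick (x), 178 mm tall (z); underside 89 mm below, top edge 89 mm above. It stands upright in one of the rack's two slots. Top rail 26 mm tall, good to pinch across its 24 mm from above. The frame is the same either way round.
- frame_foot (a point): Middle of the frame's flat underside (same axes). In the underside are two blind round holes, 13 mm wide and 26 mm deep, on the middle line of the thickness (x = 0), at y = -80 and 80 mm.
- stand: Display stand: low beech plinth 360 mm long (y), 84 mm wide (x), 28 mm tall to the top of the slotted aluminium channel let into it; it stands fast. Origin at the centre of its underside, z up. A frame set on it stands along y, over the channel's middle line (x = 0).
- stand_top (a point): Middle of the channel's top face (stand's axes). A steel bar 3 mm thick, 26 mm wide lies on it, with two upright pegs 10 mm thick, 160 mm apart along y, at x = 0. The bar is clamped anywhere along y: the point midway between the pegs is up to 20 mm either way from here, not reported, to be seen or felt. It does not shift under load.
- stand_seat (a point): Point 31 mm above the table at the stand's middle, level with the bar's top face, on which the seated underside rests. Peg tips stand 22 mm higher and are coned over their top 3 mm to 7 mm wide. Two brass clamp nuts 8 mm tall (studs 13 mm) sit 136 mm either side of the bar's middle, clear of a seated frame. Press or strike rail, pegs and bar with no more than 30 N.
- rack: Storing rack, a fixed wooden board 112 x 260 mm (x, y), 12 mm thick, with three upright strips along y, 12 mm thick and 30 mm tall, at x = -40, 0 and 40 mm, that leave two slots 28 mm wide at x = -20 and 20 mm; frames in it rest on the board, 12 mm above the table. Origin at the centre of its underside.
- small_frame_mid (a point): Centre of a smaller dark wooden frame, 118 mm long, 18 mm thick, 84 mm tall, standing loose in the other slot of the rack; to be left there.
- stapler: Desk stapler on the table, 130 mm long (x), 30 mm wide, 54 mm tall, between rack and stand; origin under its centre. Leave it alone.
- eye_dish: Round clear dish of stick-on eyes, 84 mm wide, 22 mm tall, beyond the stand and rack; origin under its centre. Leave it alone.
- empty_dish: The same dish, empty. Leave it alone.
- glue_stick: Glue stick standing upright, 29 mm wide, 99 mm tall; origin under its centre. Leave it alone.
- pencil_cup: White cup of pencils, 76 mm wide, 150 mm tall with the pencils; origin under its centre. Leave it alone.
Not all that is in view belongs to the job. Leave any yellow look-alike of the part that bears frame_mid alone.

How it is judged:
By the outcome, as a careful person would: the job done as asked, in the order asked, and still so for the second after the job is handed in, with the robot touching nothing.
It also fails if it takes over 64 s, if anything falls off the work surface, if the arm or the gripper's body presses on something with over 40 N, if the wrist force passes 120 N, or if a joint passes its speed limit or range.

### The arm

A 7-joint arm with a two-finger parallel gripper is mounted at the origin on the work surface. World frame = base frame: x ahead of the robot, y to its left, z up, the work surface at z = 0. Lengths are in m, angles in rad, forces in N, time in s.
With the tool pointing down it reaches from about 0.425 to 0.925 m from the base axis. Payload 6.8 kg.
Tool frame: the origin (TCP) lies on the centre line of the jaws, within the pads' length; the fingertips stand 19 mm ahead of it and the grasp point (between the pads) is the TCP; z points along the fingers, y is the line along which they close (so a half turn about z gives the same grasp; the last joint's range is limited). The gripper opens to 85 mm and grips with 20 to 120 N. Pads are 22 mm wide; open, the fingers measure 114 mm over their backs; the gripper's body (76 mm by 85 mm) begins 54 mm behind the grasp point. The pads swing forward as they close: fully open they stand 13 mm farther back than shut.
Start: joints at [1.062, 0.477, 0.022, 1.555, -0.011, 1.109, -0.083], TCP at [0.263, -0.622, 0.216] pointing down, gripper open.
Joint ranges: [-2.96, 2.96], [-0.34, 2.1], [-1.41, 1.46], [0.24, 2.44], [-1.37, 4.51], [0.17, 1.92], [-2.96, 2.96]. Speed limits (rad/s): [2.39, 2.39, 3.14, 3.14, 3.14, 3.14, 3.14].

### API

Orientations are given as a rotation vector (axis times angle).
In Python, from bench import r gives the robot as it stands. The module is installed in compiled form; this text tells all that it offers.
- The arm moves only by the tool arm_command, never from a script. Its argument "rows" is a list of rows, each an object of numbers: "fingers": the opening, from -1 (shut) to 1 (fully open); "x", "y", "z": the shift along the tool's x, y, z in m; "ax", "ay", "az": the turn, a rotation vector about the tool's x, y, z in degrees. In form: [{"fingers": .., "x": .., "y": .., "z": .., "ax": .., "ay": .., "az": ..}, ...]. A call has 1 to 10 rows; each row shifts and turns the commanded pose from where the row before left it, along the tool's axes as they then stand; what a row does not reach is not made up. A row lasts 1/12 s, in which the tool goes at most 41.7 mm and 7.16 degrees, less where a joint would pass 70% of its speed; a pose out of reach is approached as far as the arm can. A call is refused whole if a number of a shift passes 0.0417 or a number of a turn 7.16, either way. A call with a gripper value outside its range is refused whole. The fingers move at their own pace and stop on an object; "grip_force" is the grip in N (left out, the last holds). Time passes only in rows, so rows that do not move let the fingers close. It gives the time, the measured TCP pose, the force, the opening and the grip force at its end, in the units of the state.
- r.get_obs(): the state, without advancing time (a new reading comes with each control period).
- r.grab_frame(name): name is "scene" or "top" or "wrist"; returns a dict with "frame" (420x560x3 uint8, red, green, blue), "depth" (420x560 float32, m along the optical axis (not along the pixel's ray), 0 where there is no reading), "K" (3x3 intrinsics, pixels), "distortion" ([k1, k2, p1, p2, k3] as OpenCV has them; the pictures are not rectified), "world_from_camera" (4x4, takes a point from camera to world coordinates). Camera axes: x right, y down, z forward; pixel columns grow to the right and rows downward; lengths in m; the calibration is good to about 2 mm. A picture is of the moment at which its call begins.
- r.hand_in(): hands the job in; it is judged then, once.
The state is a dict: "clock": time; "joints": joint angles; "qvel": joint speeds; "tau": joint torques, N m; "tcp_pos": TCP position; "orientation": TCP orientation; "contact_force": force on the tool from outside, world axes, zero at the start; "moment": the same for the moment, N m; "grip_width": finger opening in m; "gripper_force": force on a finger pad.
Only numpy, scipy, OpenCV 4.12 (cv2) and the standard library are available. Lean on these libraries where they do the work, as an engineer would, in place of code of your own. Each camera call takes 0.05 s, during which the arm holds its last target. There are 200 camera calls.

## Working session

There is one attempt and no reset: what is moved stays moved. The work goes in short steps, Python scripts to look and compute and a tool call to move; the robot and the scene stay as the last step left them, time stands still between calls to the robot, and variables do not carry over. Pictures are saved under pics/ and viewed, at most 10 in all, crops included, and the job is handed in when it is done.

Besides the shell and the picture viewer there is one more tool, called after "Call:" as name(argument=value, ...) on one line, values as JSON. arm_command: Moves the arm, as the interface text tells. Its arguments: {"type":"object","properties":{"rows":{"type":"array"},"grip_force":{"type":"number"}},"required":["rows"]}

```bash
mkdir -p pics; cat > h.py <<'E'
import numpy as np, cv2
from bench import r
from scipy.spatial.transform import Rotation as R
def grab(n,tag):
    f=r.grab_frame(n); np.savez('pics/'+tag+'.npz',**{k:np.array(v) for k,v in f.items()})
    cv2.imwrite('pics/'+tag+'.png',f['frame'][:,:,::-1]); return f
def ld(tag): return dict(np.load('pics/'+tag+'.npz'))
def ray(f,uv):
    n=cv2.undistortPoints(np.array(uv,float).reshape(-1,1,2),f['K'],f['distortion']).reshape(-1,2)
    T=f['world_from_camera']; d=np.c_[n,np.ones(len(n))]@T[:3,:3].T
    return T[:3,3],d
def onz(f,uv,z):
    o,d=ray(f,uv); return o+d*((z-o[2])/d[:,2])[:,None]
def cloud(f):
    h,w=f['depth'].shape; v,u=np.mgrid[:h,:w]; o,d=ray(f,np.c_[u.ravel(),v.ravel()])
    return (o+d*f['depth'].reshape(-1,1)).reshape(h,w,3)
def proj(f,p):
    T=np.linalg.inv(f['world_from_camera']); 
    return cv2.projectPoints(np.array(p,float).reshape(-1,1,3),cv2.Rodrigues(T[:3,:3])[0],T[:3,3],f['K'],f['distortion'])[0].reshape(-1,2)
E
python3 - <<'E'
from h import *
o=r.get_obs(); print({k:np.round(v,3) for k,v in o.items()})
a=grab('top','top0');b=grab('scene','scene0')
for f in(a,b):print(np.round(f['world_from_camera'],3),f['K'][0,0])
cv2.imwrite('pics/both0.png',cv2.resize(np.vstack([a['frame'],b['frame']])[:,:,::-1],None,fx=.71,fy=.71))
E
```

```text
{'clock': np.float64(0.0), 'joints': array([ 1.062,  0.478,  0.022,  1.556, -0.012,  1.109, -0.083]), 'qvel': array([-0.001, -0.001, -0.001, -0.001,  0.001, -0.001, -0.002]), 'tau': array([-0.0000e+00, -5.9646e+01,  1.6070e+00, -2.8120e+01,  1.2000e-02,
        9.0000e-03,  0.0000e+00]), 'tcp_pos': array([ 0.263, -0.621,  0.215]), 'orientation': array([-3.077e+00, -6.250e-01,  1.000e-03]), 'contact_force': array([-0.662,  0.284,  0.582]), 'moment': array([ 0.034,  0.016, -0.027]), 'gripper_force': np.float64(0.0), 'grip_width': np.float64(0.085)}
[[ 0.005 -0.985  0.172  0.344]
 [-0.999  0.001  0.035 -0.018]
 [-0.035 -0.172 -0.984  0.968]
 [ 0.     0.     0.     1.   ]] 383.01227611226835
[[-0.531  0.586 -0.613  1.057]
 [ 0.847  0.35  -0.399  0.348]
 [-0.02  -0.731 -0.682  0.705]
 [ 0.     0.     0.     1.   ]] 440.2158124065427
```

View pics/both0.png

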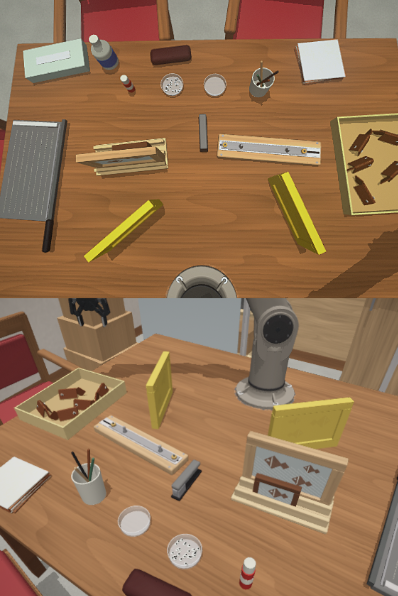

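The top view shows the pale beech frame standing in the rack at about full-resolution (172,220), with the small dark frame in the far slot. The stand is at about (380,210). Two yellow frames at about (173,325) and (418,300) are look-alikes: wrong colour and not in the rack. I'll confirm with an enlarged crop.

```bash
python3 - <<'E'
from h import *
f=ld('top0'); im=f['frame'][:,:,::-1]
c=np.vstack([cv2.resize(im[185:260,95:255],None,fx=4.6,fy=4.0),cv2.resize(im[180:245,300:460],None,fx=4.6,fy=4.6)])
print(c.shape);cv2.imwrite('pics/crop1.png',c[:600])
P=cloud(f)
# frame top: points high
m=(P[...,2]>.15)&(P[...,0]>.3)&(P[...,1]>.05)&(P[...,1]<.5)&(f['depth']>0)
v,u=np.nonzero(m);print(len(u),u.min(),u.max(),v.min(),v.max(),np.round(P[m].min(0),3),np.round(P[m].max(0),3))
m2=m&(P[...,2]>.18); q=P[m2]; print(len(q),q.mean(0)); rect=cv2.minAreaRect(q[:,:2].astype(np.float32)*1000);print(rect, cv2.boxPoints(rect))
E
```

```text
(599, 736, 3)
1935 107 222 49 297 [0.301 0.131 0.15 ] [0.872 0.375 0.194]
1347 [0.4642835  0.24898269 0.18847033]
((414.6168212890625, 255.9801788330078), (234.6582794189453, 176.85707092285156), 82.78125762939453) [[312.14587 150.69278]
 [487.60114 128.4693 ]
 [517.08777 361.26758]
 [341.6325  383.49106]]
```

View pics/crop1.png

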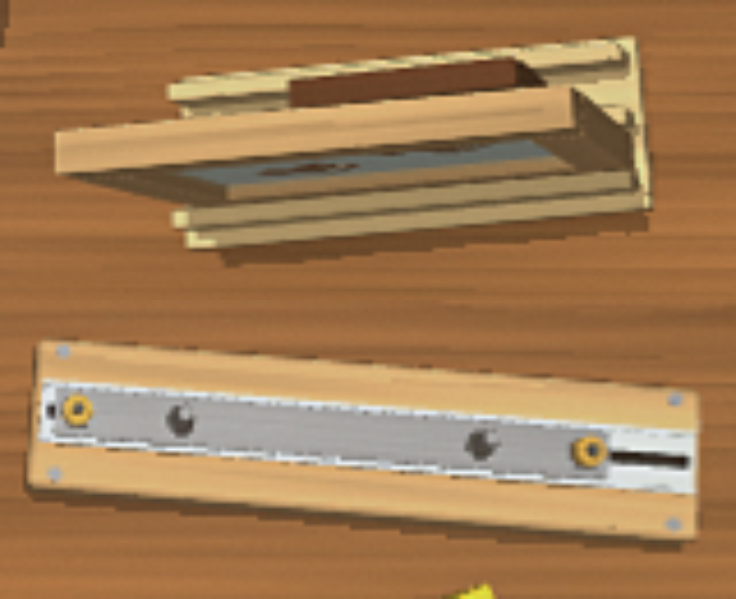

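The crop confirms it: the pale frame with the fish picture has its top face at crop (57,131)–(580,127), in the near slot, with the dark small frame behind it. On the stand, the nuts are at crop (78,410) and (591,450), and the pegs at about (180,420) and (482,445).

```bash
python3 - <<'E'
from h import *
f=ld('top0')
crop2=lambda p,y0,fy,x0:np.array([[x0+a/4.6,y0+b/fy] for a,b in p])
# nuts (crop offset row 300 -> y0=180)
n=[(78,110),(591,150)]
print('nuts',np.round(onz(f,crop2(n,180,4.6,300),.039),4))
print('pegs(tip guess)',np.round(onz(f,crop2([(180,115),(482,138)],180,4.6,300),.053),4))
print('stand corners',np.round(onz(f,crop2([(38,42),(697,95),(697,238),(30,187)],180,4.6,300),.027),4))
P=cloud(f)
sub=np.zeros(P.shape[:2],bool); sub[190:245,95:255]=1
m=sub&(P[...,2]>.181)&(f['depth']>0)
cs,_=cv2.findContours(m.astype(np.uint8),cv2.RETR_EXTERNAL,cv2.CHAIN_APPROX_NONE)
c=max(cs,key=cv2.contourArea)[:,0,:]
q=onz(f,c,.190); rr=cv2.minAreaRect((q[:,:2]*1000).astype(np.float32)); print('frame top',len(c),rr)
print('frame corners by eye',np.round(onz(f,crop2([(55,131),(575,89),(580,127),(57,173)],185,4.0,95),.19),4))
print('rack corners eye', np.round(onz(f,crop2([(634,38),(650,207),(188,248)],185,4.0,95),[.012]),4))
# scene masks: nuts by brass colour
g=ld('scene0'); hsv=cv2.cvtColor(g['frame'],cv2.COLOR_RGB2HSV)
for nm,ff in(('top',f),('scene',g)):
    Q=cloud(ff); h=cv2.cvtColor(ff['frame'],cv2.COLOR_RGB2HSV)
    m=cv2.inRange(h,(15,130,80),(28,255,255))>0
    m&=(Q[...,1]<0)&(Q[...,1]>-.42)&(Q[...,0]>.45)&(Q[...,0]<.68)
    k,l,s,c=cv2.connectedComponentsWithStats(m.astype(np.uint8))
    for i in range(1,k):
        if s[i,4]>5: print(nm,s[i],c[i],np.round(onz(ff,c[i],.038),4))
E
```

```text
nuts [[ 0.5204 -0.0815  0.039 ]
 [ 0.4985 -0.3521  0.039 ]]
pegs(tip guess) [[ 0.515  -0.134   0.053 ]
 [ 0.5026 -0.2909  0.053 ]]
stand corners [[ 0.5605 -0.061   0.027 ]
 [ 0.5304 -0.4151  0.027 ]
 [ 0.4531 -0.4095  0.027 ]
 [ 0.4805 -0.056   0.027 ]]
frame top 245 ((464.0932922363281, 249.06576538085938), (25.350187301635742, 237.43907165527344), 5.945504665374756)
frame corners by eye [[0.463  0.3679 0.19  ]
 [0.4851 0.1297 0.19  ]
 [0.4651 0.1268 0.19  ]
 [0.4408 0.3652 0.19  ]]
rack corners eye [[0.5504 0.1314 0.012 ]
 [0.4418 0.1199 0.012 ]
 [0.4152 0.375  0.012 ]]
top [356 185   6   1   6] [358.5 185. ] [[ 0.5681 -0.1848  0.038 ]]
top [314 201   6   6  25] [316.44 203.72] [[ 0.5211 -0.0803  0.038 ]]
top [306 207   2   3   6] [306.5 208. ] [[ 0.5104 -0.0557  0.038 ]]
top [425 210   7   6  28] [427.53571429 212.60714286] [[ 0.4987 -0.3502  0.038 ]]
top [317 212   9   1   9] [321. 212.] [[ 0.5004 -0.0912  0.038 ]]
top [329 213   7   1   7] [332. 213.] [[ 0.4979 -0.118   0.038 ]]
top [341 214   7   1   7] [344. 214.] [[ 0.4954 -0.1472  0.038 ]]
top [356 215   7   1   7] [359. 215.] [[ 0.4929 -0.1837  0.038 ]]
top [366 216   7   1   7] [369. 216.] [[ 0.4904 -0.2079  0.038 ]]
top [378 217   7   1   7] [381. 217.] [[ 0.4879 -0.2369  0.038 ]]
top [391 218   6   1   6] [393.5 218. ] [[ 0.4854 -0.2671  0.038 ]]
top [403 219   7   1   7] [406. 219.] [[ 0.4829 -0.2972  0.038 ]]
top [414 220   8   1   8] [417.5 220. ] [[ 0.4805 -0.3249  0.038 ]]
top [428 221   7   1   7] [431. 221.] [[ 0.478  -0.3573  0.038 ]]
top [439 222   8   1   8] [442.5 222. ] [[ 0.4755 -0.3849  0.038 ]]
top [406 230   6   1   6] [408.5 230. ] [[ 0.456  -0.3018  0.038 ]]
top [424 231   5   4   7] [426.28571429 232.57142857] [[ 0.4498 -0.3442  0.038 ]]
top [433 232   4   3   6] [434.16666667 233.16666667] [[ 0.4483 -0.3631  0.038 ]]
```

```bash
cat >> h.py <<'E'
def state():
    o=r.get_obs(); return np.array(o['tcp_pos']),R.from_rotvec(o['orientation']).as_matrix(),o
def goal(yaw):  # tool down, tool y axis at world angle yaw (deg)
    a=np.radians(yaw); y=np.array([np.cos(a),np.sin(a),0]); z=np.array([0,0,-1.]); return np.c_[np.cross(y,z),y,z]
def rows(p,yaw,n=None):
    """print per-row tool shift/turn; rotate evenly over n rows along a straight line"""
    p0,M0,_=state(); G=goal(yaw); w=R.from_matrix(M0.T@G).as_rotvec(); d=np.array(p)-p0
    n=n or int(np.ceil(max(np.abs(np.degrees(w)).max()/7,np.linalg.norm(d)/.041))); M=M0
    print('n',n,'turn/row',np.round(np.degrees(w)/n,2),'total turn',np.round(np.degrees(w),2))
    for i in range(n):
        print(i,np.round(M.T@d/n,4)); M=M@R.from_rotvec(w/n).as_matrix()
E
python3 - <<'E'
from h import *
p,M,o=state(); print(np.round(M,3), np.degrees(np.arctan2(M[1,1],M[0,1])))
f=grab('wrist','w0'); T=np.eye(4);T[:3,:3]=M;T[:3,3]=p; print(np.round(np.linalg.inv(T)@f['world_from_camera'],3),f['K'])
E
```

```text
[[ 0.921  0.39  -0.001]
 [ 0.39  -0.921  0.001]
 [-0.    -0.002 -1.   ]] -67.03554985638245
[[ 0.    -0.95  -0.314  0.08 ]
 [ 1.     0.     0.    -0.001]
 [-0.    -0.314  0.95  -0.158]
 [ 0.     0.     0.     1.   ]] [[306.26343017   0.         278.97897961]
 [  0.         306.26343017 212.06156731]
 [  0.           0.           1.        ]]
```

```bash
python3 -c "
from h import *
rows([.51,-.24,.25],-4.7,12)"
```

```text
n 12 turn/row [-0.01 -0.   -5.19] total turn [-8.000e-02 -4.000e-02 -6.234e+01]
0 [ 0.0313 -0.0212 -0.0029]
1 [ 0.0331 -0.0183 -0.0029]
2 [ 0.0346 -0.0152 -0.0029]
3 [ 0.0359 -0.012  -0.0029]
4 [ 0.0368 -0.0087 -0.0029]
5 [ 0.0375 -0.0054 -0.0029]
6 [ 0.0378 -0.0019 -0.0029]
7 [ 0.0378  0.0015 -0.0029]
8 [ 0.0375  0.0049 -0.0029]
9 [ 0.0369  0.0083 -0.0029]
10 [ 0.036   0.0116 -0.0029]
11 [ 0.0348  0.0148 -0.0029]
```

Call:
arm_command(rows=[{"fingers": 1,"x": 0.031,"y": -0.021,"z": -0.006,"az": -5.2},{"fingers": 1,"x": 0.033,"y": -0.018,"z": -0.006,"az": -5.2},{"fingers": 1,"x": 0.035,"y": -0.015,"z": -0.006,"az": -5.2},{"fingers": 1,"x": 0.036,"y": -0.012,"z": -0.006,"az": -5.2},{"fingers": 1,"x": 0.037,"y": -0.009,"z": -0.006,"az": -5.2},{"fingers": 1,"x": 0.0375,"y": -0.005,"z": -0.004,"az": -5.2},{"fingers": 1,"x": 0.038,"y": -0.002,"az": -5.2},{"fingers": 1,"x": 0.038,"y": 0.0015,"az": -5.2},{"fingers": 1,"x": 0.0375,"y": 0.005,"az": -5.2},{"fingers": 1,"x": 0.037,"y": 0.008,"az": -5.2}])

```text
validation failed for argument at $.ro...
```

Call:
arm_command(rows=[{"fingers": 1,"x": 0.036,"y": 0.0115,"az": -5.2},{"fingers": 1,"x": 0.035,"y": 0.015,"az": -5.2},{"fingers": 1},{"fingers": 1},{"fingers": 1}])

```text
validation failed for argument at $.ro...
```

```bash
python3 - <<'E'
from h import *
p,M,o=state(); print(p,np.degrees(np.arctan2(M[1,1],M[0,1])),np.round(M[:,2],4),o['clock'],np.round(o['contact_force'],2))
f=grab('wrist','w1'); cv2.imwrite('pics/w1b.png',cv2.resize(f['frame'][:,:,::-1],(800,600)))
print(proj(f,[[.5165,-.1356,.053],[.5033,-.295,.053],[.5211,-.0803,.039],[.4987,-.3502,.039]]))
E
```

```text
[ 0.26314369 -0.62107724  0.21525116] -67.0361030676433 [-6.0e-04  1.3e-03 -1.0e+00] 0.15 [ 0.02 -0.39 -0.54]
[[-233.80150976 -416.87628371]
 [  -0.62293992 -271.12614314]
 [-286.74324239 -437.10524161]
 [  83.50150497 -206.58325191]]
```

View pics/w1b.png

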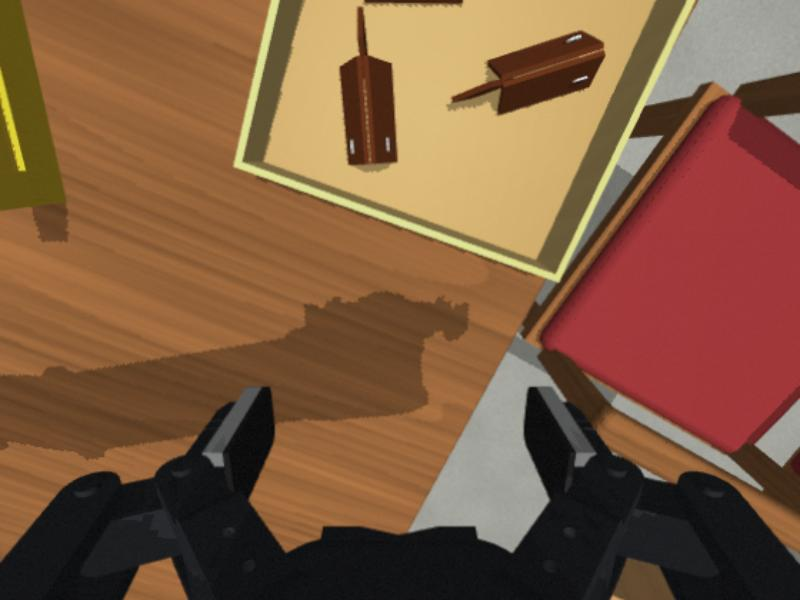

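The call was refused, probably because each row needs all seven fields, so this picture still shows the start pose: box, red chair and open fingers. I'll resend with full rows.

Call:
arm_command(rows=[{"fingers": 1,"x": 0.031,"y": -0.021,"z": -0.006,"ax": 0,"ay": 0,"az": -5.2},{"fingers": 1,"x": 0.033,"y": -0.018,"z": -0.006,"ax": 0,"ay": 0,"az": -5.2},{"fingers": 1,"x": 0.035,"y": -0.015,"z": -0.006,"ax": 0,"ay": 0,"az": -5.2},{"fingers": 1,"x": 0.036,"y": -0.012,"z": -0.006,"ax": 0,"ay": 0,"az": -5.2},{"fingers": 1,"x": 0.037,"y": -0.009,"z": -0.006,"ax": 0,"ay": 0,"az": -5.2},{"fingers": 1,"x": 0.0375,"y": -0.005,"z": -0.004,"ax": 0,"ay": 0,"az": -5.2},{"fingers": 1,"x": 0.038,"y": -0.002,"z": 0,"ax": 0,"ay": 0,"az": -5.2},{"fingers": 1,"x": 0.038,"y": 0.0015,"z": 0,"ax": 0,"ay": 0,"az": -5.2},{"fingers": 1,"x": 0.0375,"y": 0.005,"z": 0,"ax": 0,"ay": 0,"az": -5.2},{"fingers": 1,"x": 0.037,"y": 0.008,"z": 0,"ax": 0,"ay": 0,"az": -5.2}])

```text
clock: 1.03
tcp_pos: [0.4701, -0.3022, 0.2501]
orientation: [2.489, 1.917, -0.0]
contact_force: [0.8, -0.5, -0.6]
grip_width: 0.0858
gripper_force: 0.0
```

Call:
arm_command(rows=[{"fingers": 1,"x": 0.036,"y": 0.0115,"z": 0,"ax": 0,"ay": 0,"az": -5.2},{"fingers": 1,"x": 0.03,"y": 0.013,"z": 0,"ax": 0,"ay": 0,"az": -5.2},{"fingers": 1,"x": 0,"y": 0,"z": 0,"ax": 0,"ay": 0,"az": 0},{"fingers": 1,"x": 0,"y": 0,"z": 0,"ax": 0,"ay": 0,"az": 0},{"fingers": 1,"x": 0,"y": 0,"z": 0,"ax": 0,"ay": 0,"az": 0}])

```text
clock: 1.45
tcp_pos: [0.5075, -0.2453, 0.2498]
orientation: [-2.31, -2.128, 0.001]
contact_force: [0.6, -0.4, -0.6]
grip_width: 0.0856
gripper_force: 0.0
```

```bash
python3 - <<'E'
from h import *
p,M,o=state(); print(p,np.degrees(np.arctan2(M[1,1],M[0,1])),np.round(M[:,2],4),o['clock'],np.round(o['contact_force'],2))
f=grab('wrist','w1'); cv2.imwrite('pics/w1b.png',cv2.resize(f['frame'][:,:,::-1],(800,600)))
print(proj(f,[[.5165,-.1356,.053],[.5033,-.295,.053],[.5211,-.0803,.039],[.4987,-.3502,.039]])*800/560)
E
```

```text
[ 0.50745941 -0.24525739  0.24977923] -4.696685667642444 [-7.e-04 -4.e-04 -1.e+00] 1.45 [ 0.61 -0.41 -0.61]
[[399.46027309 117.98410843]
 [399.15936288 318.3138623 ]
 [399.56387088  38.72753634]
 [399.01870381 368.74396536]]
```

View pics/w1b.png

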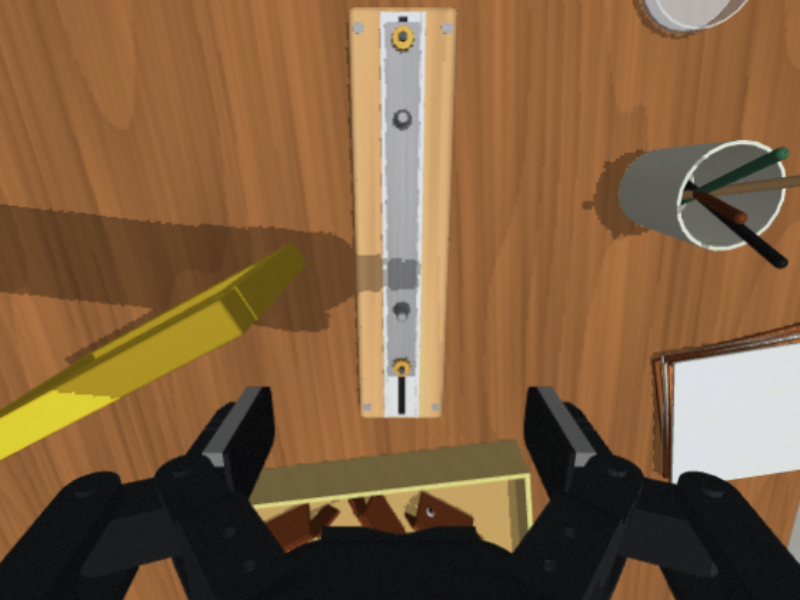

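The wrist view shows the stand running vertically, with nuts at (402,38) and (402,369) and pegs at (402,118) and (402,311). I'll measure the pegs more precisely.

```bash
python3 - <<'E'
from h import *
f=ld('w1'); im=f['frame'][:,:,::-1]
h=cv2.cvtColor(f['frame'],cv2.COLOR_RGB2HSV); m=cv2.inRange(h,(15,120,80),(30,255,255)); m[:, :268]=0; m[:,297:]=0
k,l,s,c=cv2.connectedComponentsWithStats(m)
for i in range(1,k):
    if s[i,4]>15: print(s[i],c[i],np.round(onz(f,c[i],.037),4))
a=cv2.resize(im[65:101,256:310],None,fx=14,fy=8,interpolation=cv2.INTER_CUBIC)
b=cv2.resize(im[200:236,256:310],None,fx=14,fy=8,interpolation=cv2.INTER_CUBIC)
cv2.imwrite('pics/pegs.png',np.vstack([a,b]))
# plinth edges at three rows
P=cloud(f)
for row in (40,100,150,240,270):
    z=P[row,200:340]; q=z[(z[:,2]>.022)&(z[:,2]<.035)]; 
    if len(q): print(row,np.round(q[0],4),np.round(q[-1],4),np.round((q[0]+q[-1])/2,4))
E
```

```text
[268   5  29   2  30] [281.86666667   5.06666667] [[ 0.525  -0.0598  0.037 ]]
[274  18  16  18 171] [281.50292398  26.6374269 ] [[ 0.5231 -0.0796  0.037 ]]
[275 251  12  13  90] [280.87777778 256.28888889] [[ 0.5009 -0.3487  0.037 ]]
[268 314  29   9  49] [281.30612245 316.65306122] [[ 0.4939 -0.4445  0.037 ]]
[268 344  29  29 424] [282.66509434 354.5       ] [[ 0.4906 -0.5125  0.037 ]]
40 [ 0.4818 -0.0862  0.0235] [ 0.5631 -0.0926  0.0222] [ 0.5225 -0.0894  0.0228]
100 [ 0.4768 -0.149   0.0221] [ 0.5567 -0.1556  0.0245] [ 0.5167 -0.1523  0.0233]
150 [ 0.4716 -0.2069  0.0246] [ 0.553  -0.2138  0.0227] [ 0.5123 -0.2103  0.0237]
240 [ 0.4605 -0.3276  0.0233] [ 0.5419 -0.3336  0.0249] [ 0.5012 -0.3306  0.0241]
270 [ 0.4566 -0.3739  0.0224] [ 0.5382 -0.3795  0.0243] [ 0.4974 -0.3767  0.0233]
```

View pics/pegs.png

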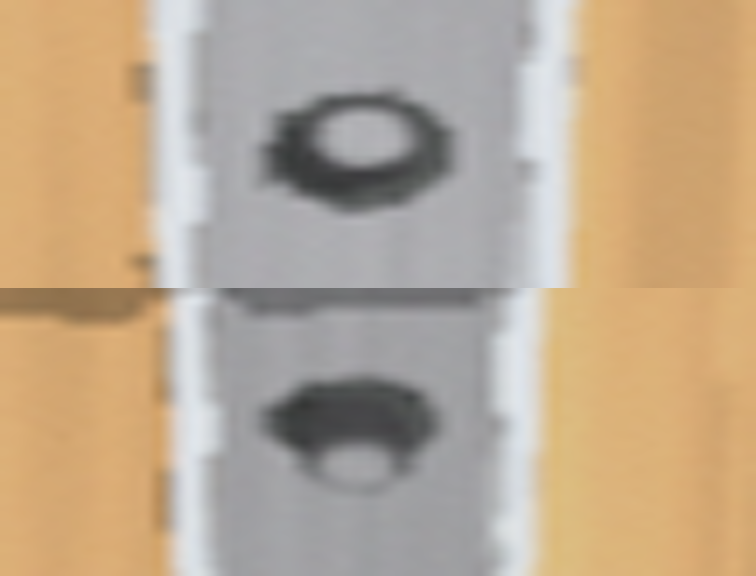

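```bash
python3 - <<'E'
from h import *
f=ld('w1'); q=onz(f,[[281.4,81.7],[280.95,221.8]],.053); d=q[0]-q[1]
print(q,np.linalg.norm(d),q.mean(0),np.degrees(np.arctan2(-d[0],d[1])))
n=np.array([[.5231,-.0796],[.5009,-.3487]]);d=n[0]-n[1];print(n.mean(0),np.degrees(np.arctan2(-d[0],d[1])))
rows([.464,.249,.25],5.8)
E
```

```text
[[ 0.51846565 -0.13487773  0.053     ]
 [ 0.50529745 -0.29382017  0.053     ]] 0.1594870004303017 [ 0.51188155 -0.21434895  0.053     ] -4.736072934465149
[ 0.512   -0.21415] -4.716062626591913
n 13 turn/row [-0.    0.   -0.81] total turn [ -0.05   0.03 -10.58]
0 [ 0.0377 -0.0065 -0.    ]
1 [ 0.0378 -0.0059 -0.    ]
2 [ 0.0378 -0.0054 -0.    ]
3 [ 0.0379 -0.0049 -0.    ]
4 [ 0.038  -0.0043 -0.    ]
5 [ 0.038  -0.0038 -0.    ]
6 [ 0.0381 -0.0032 -0.    ]
7 [ 0.0381 -0.0027 -0.    ]
8 [ 0.0382 -0.0022 -0.    ]
9 [ 0.0382 -0.0016 -0.    ]
10 [ 0.0382 -0.0011 -0.    ]
11 [ 0.0382 -0.0005 -0.    ]
12 [ 0.0382  0.     -0.    ]
```

Call:
arm_command(rows=[{"fingers": 1,"x": 0.037,"y": -0.006,"z": -0.012,"ax": 0,"ay": 0,"az": -0.9},{"fingers": 1,"x": 0.037,"y": -0.006,"z": -0.012,"ax": 0,"ay": 0,"az": -0.9},{"fingers": 1,"x": 0.037,"y": -0.005,"z": -0.012,"ax": 0,"ay": 0,"az": -0.9},{"fingers": 1,"x": 0.037,"y": -0.005,"z": -0.012,"ax": 0,"ay": 0,"az": -0.9},{"fingers": 1,"x": 0.037,"y": -0.004,"z": -0.012,"ax": 0,"ay": 0,"az": -0.9},{"fingers": 1,"x": 0.037,"y": -0.004,"z": -0.012,"ax": 0,"ay": 0,"az": -0.9},{"fingers": 1,"x": 0.037,"y": -0.003,"z": -0.012,"ax": 0,"ay": 0,"az": -0.9},{"fingers": 1,"x": 0.037,"y": -0.002,"z": -0.012,"ax": 0,"ay": 0,"az": -0.9},{"fingers": 1,"x": 0.037,"y": -0.002,"z": -0.012,"ax": 0,"ay": 0,"az": -0.9},{"fingers": 1,"x": 0.037,"y": -0.001,"z": -0.012,"ax": 0,"ay": 0,"az": -0.9}])

```text
clock: 2.33
tcp_pos: [0.4735, 0.1259, 0.3708]
orientation: [2.138, 2.3, -0.0]
contact_force: [0.6, 0.0, -0.3]
grip_width: 0.0855
gripper_force: 0.0
```

Call:
arm_command(rows=[{"fingers": 1,"x": 0.037,"y": 0,"z": 0,"ax": 0,"ay": 0,"az": -0.9},{"fingers": 1,"x": 0.037,"y": 0,"z": 0,"ax": 0,"ay": 0,"az": -0.7},{"fingers": 1,"x": 0,"y": 0,"z": 0,"ax": 0,"ay": 0,"az": 0},{"fingers": 1,"x": 0,"y": 0,"z": 0,"ax": 0,"ay": 0,"az": 0},{"fingers": 1,"x": 0,"y": 0,"z": 0,"ax": 0,"ay": 0,"az": 0}])

```text
clock: 2.75
tcp_pos: [0.4681, 0.198, 0.3697]
orientation: [2.106, 2.331, -0.002]
contact_force: [0.1, -1.2, 0.3]
grip_width: 0.0849
gripper_force: 0.0
```

```bash
python3 - <<'E'
from h import *
p,M,o=state(); print(p,np.degrees(np.arctan2(M[1,1],M[0,1])),np.round(M[:,2],4),o['clock'])
f=grab('wrist','w2'); P=cloud(f); cv2.imwrite('pics/w2b.png',cv2.resize(f['frame'][:,:,::-1],(800,600)))
m=(P[...,2]>.180)&(P[...,2]<.2)&(f['depth']>0)&(P[...,1]>.1)&(P[...,0]>.4)&(P[...,0]<.53)
cs,_=cv2.findContours(m.astype(np.uint8),cv2.RETR_EXTERNAL,cv2.CHAIN_APPROX_NONE)
c=max(cs,key=cv2.contourArea)[:,0,:]; print(c.min(0),c.max(0),P[m][:,2].mean())
q=onz(f,c,.190); print(cv2.minAreaRect((q[:,:2]*1000).astype(np.float32)))
E
```

```text
[0.46807155 0.19799565 0.36967778] 5.809738808462596 [-4.e-04 -1.e-03 -1.e+00] 2.75
[271  10] [295 240] 0.18968387956251304
((465.6978454589844, 251.67018127441406), (23.852903366088867, 238.3377685546875), 5.898360729217529)
```

View pics/w2b.png

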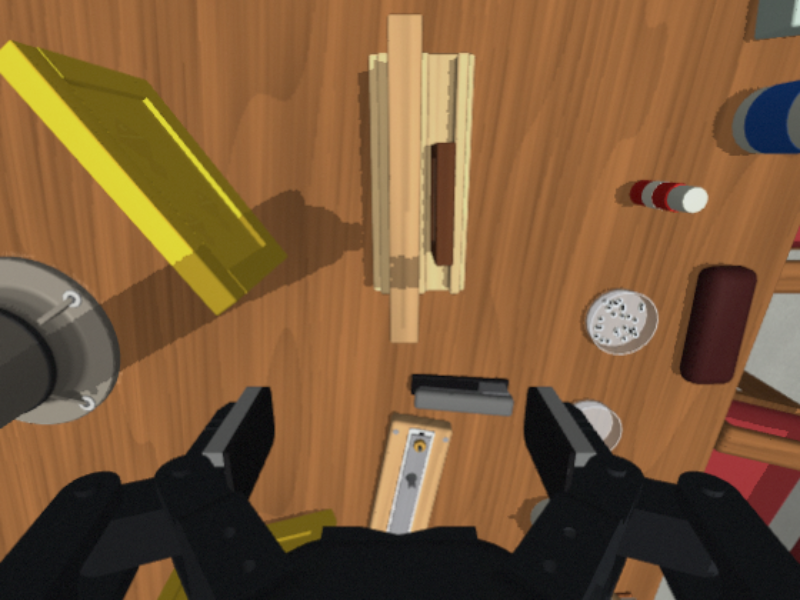

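The wrist view shows the beech frame top at (405,15)–(405,342), the dark small frame at (444,205), and the stapler below at (460,395). The gripper has a clear drop straight onto the frame.

Call:
arm_command(rows=[{"fingers": 1,"x": 0.027,"y": 0.0015,"z": 0.01,"ax": 0,"ay": 0,"az": 0},{"fingers": 1,"x": 0.027,"y": 0.0015,"z": 0.025,"ax": 0,"ay": 0,"az": 0},{"fingers": 1,"x": 0,"y": 0,"z": 0.035,"ax": 0,"ay": 0,"az": 0},{"fingers": 1,"x": 0,"y": 0,"z": 0.035,"ax": 0,"ay": 0,"az": 0},{"fingers": 1,"x": 0,"y": 0,"z": 0.035,"ax": 0,"ay": 0,"az": 0},{"fingers": 1,"x": 0,"y": 0,"z": 0.02,"ax": 0,"ay": 0,"az": 0},{"fingers": 1,"x": 0,"y": 0,"z": 0.01,"ax": 0,"ay": 0,"az": 0},{"fingers": 1,"x": 0,"y": 0,"z": 0,"ax": 0,"ay": 0,"az": 0},{"fingers": 1,"x": 0,"y": 0,"z": 0,"ax": 0,"ay": 0,"az": 0},{"fingers": 1,"x": 0,"y": 0,"z": 0,"ax": 0,"ay": 0,"az": 0}])

```text
clock: 3.63
tcp_pos: [0.4662, 0.254, 0.2017]
orientation: [2.104, 2.332, 0.004]
contact_force: [-0.1, -0.9, 0.6]
grip_width: 0.0853
gripper_force: 0.0
```

```bash
python3 - <<'E'
from h import *
p,M,o=state(); print(p,np.degrees(np.arctan2(M[1,1],M[0,1])),np.round(M[:,2],4),o['clock'],o['contact_force'])
rows([.4657,.2517,.178],5.9,2)
E
```

```text
[0.46618523 0.25398119 0.20170693] 5.891387334262801 [ 0.0025  0.0012 -1.    ] 3.6333 [-0.1228126  -0.88570604  0.61075117]
n 2 turn/row [ 0.08 -0.03 -0.  ] total turn [ 0.15 -0.05 -0.01]
0 [-0.0011 -0.0004  0.0119]
1 [-0.0011 -0.0004  0.0119]
```

Call:
arm_command(rows=[{"fingers": 1,"x": -0.0023,"y": -0.0007,"z": 0,"ax": 0.15,"ay": 0,"az": 0},{"fingers": 1,"x": 0,"y": 0,"z": 0.012,"ax": 0,"ay": 0,"az": 0},{"fingers": 1,"x": 0,"y": 0,"z": 0.012,"ax": 0,"ay": 0,"az": 0},{"fingers": 1,"x": 0,"y": 0,"z": 0,"ax": 0,"ay": 0,"az": 0},{"fingers": 1,"x": 0,"y": 0,"z": 0,"ax": 0,"ay": 0,"az": 0},{"fingers": 1,"x": 0,"y": 0,"z": 0,"ax": 0,"ay": 0,"az": 0}])

```text
clock: 4.13
tcp_pos: [0.4642, 0.2516, 0.1758]
orientation: [-2.101, -2.333, 0.004]
contact_force: [0.5, 0.3, -0.2]
grip_width: 0.0856
gripper_force: 0.0
```

Call:
arm_command(rows=[{"fingers": -0.2,"x": 0,"y": 0,"z": 0,"ax": 0,"ay": 0,"az": 0},{"fingers": -0.3,"x": 0,"y": 0,"z": 0,"ax": 0,"ay": 0,"az": 0},{"fingers": -0.4,"x": 0,"y": 0,"z": 0,"ax": 0,"ay": 0,"az": 0},{"fingers": -0.5,"x": 0,"y": 0,"z": 0,"ax": 0,"ay": 0,"az": 0},{"fingers": -1,"x": 0,"y": 0,"z": 0,"ax": 0,"ay": 0,"az": 0},{"fingers": -1,"x": 0,"y": 0,"z": 0,"ax": 0,"ay": 0,"az": 0},{"fingers": -1,"x": 0,"y": 0,"z": 0,"ax": 0,"ay": 0,"az": 0},{"fingers": -1,"x": 0,"y": 0,"z": 0,"ax": 0,"ay": 0,"az": 0},{"fingers": -1,"x": 0,"y": 0,"z": 0,"ax": 0,"ay": 0,"az": 0},{"fingers": -1,"x": 0,"y": 0,"z": 0,"ax": 0,"ay": 0,"az": 0}], grip_force=60)

```text
clock: 4.97
tcp_pos: [0.4644, 0.2514, 0.176]
orientation: [-2.102, -2.333, 0.003]
contact_force: [-0.6, -0.3, -0.1]
grip_width: -0.0003
gripper_force: 0.0
```

```bash
python3 - <<'E'
from h import *
p,M,o=state(); print(p,np.degrees(np.arctan2(M[1,1],M[0,1])),np.round(M[:,2],4),o['clock'],o['contact_force'],o['moment'],o['grip_width'],o['gripper_force'])
E
```

```text
[0.46439242 0.25142233 0.17599836] 5.962378419396107 [-2.6e-03 -3.0e-04 -1.0e+00] 4.9667 [-0.57661485 -0.29262514 -0.10030868] [ 0.0701649  -0.04712552 -0.01082975] -0.0002636577875287385 0.0
```

The fingers shut to zero, so they may have missed the frame. I'll look before doing anything else.

```bash
python3 - <<'E'
from h import *
a=grab('wrist','w3');b=grab('scene','s3')
cv2.imwrite('pics/v3.png',np.vstack([cv2.resize(x['frame'][:,:,::-1],(400,300)) for x in(a,b)]))
E
```

```text
(no output)
```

View pics/v3.png

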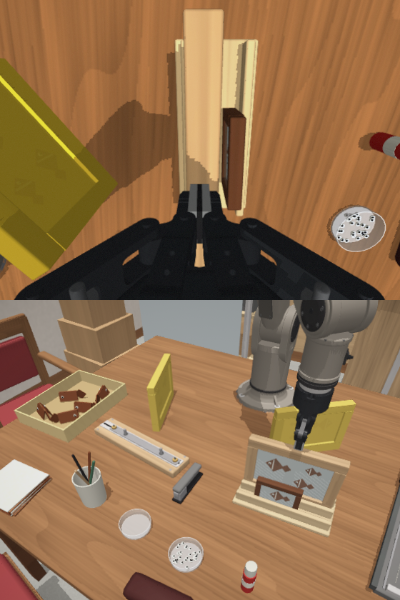

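The wrist view shows the closed fingertips at (200,200) lying over the pale rail. The scene view shows them at about (300,440), just above or behind the top rail. I'll check heights with depth.

```bash
python3 - <<'E'
from h import *
a=ld('w3');b=ld('s3');P=cloud(a)
print('depth patches (row,col at full res), z:')
for v,u in ((100,285),(200,285),(250,285),(262,280),(275,280),(300,280),(345,280),(355,280)): print(v,u,np.round(P[v,u],3),round(float(a['depth'][v,u]),3),a['frame'][v,u])
Q=cloud(b); # scene: frame top and dark gripper
h=cv2.cvtColor(b['frame'],cv2.COLOR_RGB2HSV)
m=(h[...,2]<70)&(Q[...,1]>.15)&(Q[...,1]<.35)&(Q[...,0]>.38)&(Q[...,0]<.6)&(Q[...,2]>.12)
q=Q[m]; i=np.argsort(q[:,2])[:8]; print('lowest dark',np.round(q[i],3))
m=(Q[...,0]>.43)&(Q[...,0]<.5)&(Q[...,1]>.12)&(Q[...,1]<.38)&(Q[...,2]>.17)&(Q[...,2]<.2)
print('frame hi z',np.percentile(Q[m][:,2],[50,90,99]),np.round(Q[m].mean(0),3))
f=ld('scene0');Q0=cloud(f);m=(Q0[...,0]>.43)&(Q0[...,0]<.5)&(Q0[...,1]>.12)&(Q0[...,1]<.38)&(Q0[...,2]>.17)&(Q0[...,2]<.2);print(np.round(Q0[m].mean(0),3),np.percentile(Q0[m][:,2],[50,90,99]))
print(proj(b,[[.4644,.2514,.157],[.4644,.2514,.19],[.4657,.2517,.19]]))
g=np.vstack([cv2.resize(b['frame'][150:300,330:510,::-1],(720,600))]); cv2.imwrite('pics/s3c.png',g)
E
```

```text
depth patches (row,col at full res), z:
100 285 [0.458 0.337 0.191] 0.134 [219 175 120]
200 285 [0.463 0.292 0.189] 0.15 [214 169 115]
250 285 [0.466 0.265 0.19 ] 0.157 [144 114  77]
262 280 [0.463 0.263 0.201] 0.148 [17 16 18]
275 280 [0.463 0.263 0.212] 0.138 [19 18 20]
300 280 [0.463 0.262 0.229] 0.121 [35 36 36]
345 280 [0.469 0.204 0.189] 0.178 [205 161 111]
355 280 [0.47  0.197 0.189] 0.18 [203 160 109]
lowest dark [[0.475 0.251 0.197]
 [0.476 0.258 0.198]
 [0.476 0.248 0.198]
 [0.475 0.26  0.198]
 [0.476 0.253 0.198]
 [0.476 0.255 0.199]
 [0.476 0.256 0.199]
 [0.477 0.251 0.2  ]]
frame hi z [0.18773611 0.18990176 0.19228429] [0.472 0.258 0.184]
[0.472 0.258 0.184] [0.18781251 0.18981007 0.19083352]
[[412.73313739 220.90164288]
 [416.45442529 207.15826216]
 [416.37292875 207.6609359 ]]
```

View pics/s3c.png

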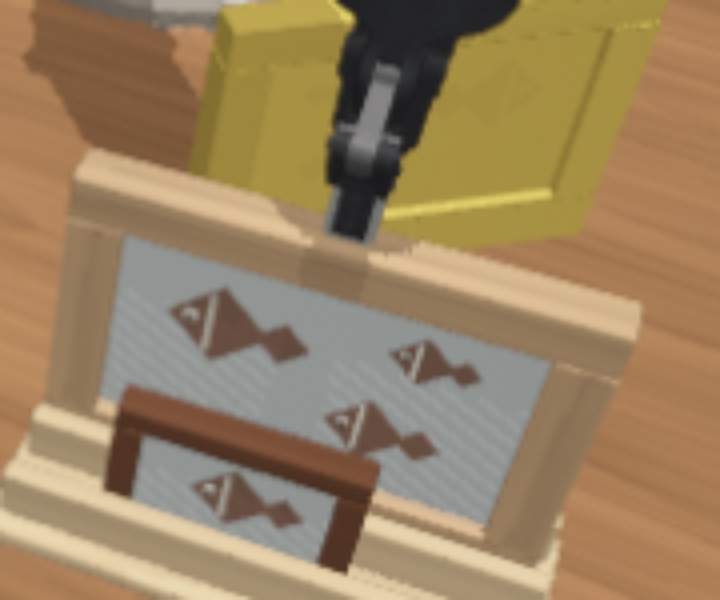

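The picture and depth agree that the closed fingertips are at z ≈ 0.197. That is about 20 mm above the reported TCP, not 19 mm ahead of it as stated, so the gripper closed just above the rail and touched nothing. I'll trust the measurement: open, go about 34 mm lower in checked steps, then close again.

Call:
arm_command(rows=[{"fingers": 1,"x": 0,"y": 0.0012,"z": 0,"ax": -0.1,"ay": 0,"az": 0},{"fingers": 1,"x": 0,"y": 0,"z": 0,"ax": 0,"ay": 0,"az": 0},{"fingers": 1,"x": 0,"y": 0,"z": 0,"ax": 0,"ay": 0,"az": 0},{"fingers": 1,"x": 0,"y": 0,"z": 0,"ax": 0,"ay": 0,"az": 0},{"fingers": 1,"x": 0,"y": 0,"z": 0,"ax": 0,"ay": 0,"az": 0},{"fingers": 1,"x": 0,"y": 0,"z": 0,"ax": 0,"ay": 0,"az": 0},{"fingers": 1,"x": 0,"y": 0,"z": 0.008,"ax": 0,"ay": 0,"az": 0},{"fingers": 1,"x": 0,"y": 0,"z": 0.008,"ax": 0,"ay": 0,"az": 0},{"fingers": 1,"x": 0,"y": 0,"z": 0,"ax": 0,"ay": 0,"az": 0},{"fingers": 1,"x": 0,"y": 0,"z": 0,"ax": 0,"ay": 0,"az": 0}])

```text
clock: 5.9
tcp_pos: [0.465, 0.2512, 0.159]
orientation: [-2.102, -2.333, 0.004]
contact_force: [-0.4, -0.9, 0.3]
grip_width: 0.0853
gripper_force: 0.0
```

Call:
arm_command(rows=[{"fingers": 1,"x": 0,"y": 0,"z": 0.006,"ax": 0,"ay": 0,"az": 0},{"fingers": 1,"x": 0,"y": 0,"z": 0.006,"ax": 0,"ay": 0,"az": 0},{"fingers": 1,"x": 0,"y": 0,"z": 0.006,"ax": 0,"ay": 0,"az": 0},{"fingers": 1,"x": 0,"y": 0,"z": 0,"ax": 0,"ay": 0,"az": 0},{"fingers": 1,"x": 0,"y": 0,"z": 0,"ax": 0,"ay": 0,"az": 0}])

```text
clock: 6.32
tcp_pos: [0.4652, 0.2514, 0.1414]
orientation: [-2.102, -2.333, 0.003]
contact_force: [-1.0, -0.1, -0.1]
grip_width: 0.0856
gripper_force: 0.0
```

```bash
python3 - <<'E'
from h import *
p,M,o=state(); print(p,np.degrees(np.arctan2(M[1,1],M[0,1])),np.round(M[:,2],4),o['clock'],o['contact_force'],o['moment'],o['grip_width'],o['gripper_force'])
b=grab('scene','s4');Q=cloud(b);h=cv2.cvtColor(b['frame'],cv2.COLOR_RGB2HSV)
m=(h[...,2]<80)&(h[...,1]<100)&(Q[...,1]>.2)&(Q[...,1]<.3)&(Q[...,0]>.49)&(Q[...,0]<.55)&(Q[...,2]>.12)
q=Q[m]; i=np.argsort(q[:,2])[:8]; print('lowest far finger',np.round(q[i],3))
E
```

```text
[0.46521041 0.25137595 0.14144678] 5.968675083079894 [-1.9e-03 -5.0e-04 -1.0e+00] 6.3167 [-0.99510743 -0.13896015 -0.0996417 ] [-0.02220963 -0.05436184  0.02228725] 0.08559444160059496 0.0
lowest far finger [[0.514 0.264 0.172]
 [0.518 0.257 0.175]
 [0.518 0.263 0.176]
 [0.519 0.253 0.176]
 [0.52  0.252 0.176]
 [0.519 0.258 0.176]
 [0.519 0.26  0.177]
 [0.519 0.262 0.178]]
```

Call:
arm_command(rows=[{"fingers": 0,"x": 0,"y": 0,"z": 0,"ax": 0,"ay": 0,"az": 0},{"fingers": -0.2,"x": 0,"y": 0,"z": 0,"ax": 0,"ay": 0,"az": 0},{"fingers": -0.3,"x": 0,"y": 0,"z": 0,"ax": 0,"ay": 0,"az": 0},{"fingers": -0.4,"x": 0,"y": 0,"z": 0,"ax": 0,"ay": 0,"az": 0},{"fingers": -0.5,"x": 0,"y": 0,"z": 0,"ax": 0,"ay": 0,"az": 0},{"fingers": -1,"x": 0,"y": 0,"z": 0,"ax": 0,"ay": 0,"az": 0},{"fingers": -1,"x": 0,"y": 0,"z": 0,"ax": 0,"ay": 0,"az": 0},{"fingers": -1,"x": 0,"y": 0,"z": 0,"ax": 0,"ay": 0,"az": 0},{"fingers": -1,"x": 0,"y": 0,"z": 0,"ax": 0,"ay": 0,"az": 0},{"fingers": -1,"x": 0,"y": 0,"z": 0,"ax": 0,"ay": 0,"az": 0}], grip_force=60)

```text
clock: 7.2
tcp_pos: [0.466, 0.2517, 0.1423]
orientation: [-2.103, -2.334, -0.0]
contact_force: [0.9, 0.5, 2.8]
grip_width: 0.0231
gripper_force: 60.1
```

Call:
arm_command(rows=[{"fingers": -1,"x": 0,"y": 0,"z": -0.003,"ax": 0,"ay": 0,"az": 0},{"fingers": -1,"x": 0,"y": 0,"z": -0.006,"ax": 0,"ay": 0,"az": 0},{"fingers": -1,"x": 0,"y": 0,"z": -0.01,"ax": 0,"ay": 0,"az": 0},{"fingers": -1,"x": 0,"y": 0,"z": -0.015,"ax": 0,"ay": 0,"az": 0},{"fingers": -1,"x": 0,"y": 0,"z": -0.02,"ax": 0,"ay": 0,"az": 0},{"fingers": -1,"x": 0,"y": 0,"z": -0.02,"ax": 0,"ay": 0,"az": 0},{"fingers": -1,"x": 0,"y": 0,"z": -0.02,"ax": 0,"ay": 0,"az": 0},{"fingers": -1,"x": 0,"y": 0,"z": -0.015,"ax": 0,"ay": 0,"az": 0},{"fingers": -1,"x": 0,"y": 0,"z": 0,"ax": 0,"ay": 0,"az": 0},{"fingers": -1,"x": 0,"y": 0,"z": 0,"ax": 0,"ay": 0,"az": 0}])

```text
clock: 8.03
tcp_pos: [0.4655, 0.2517, 0.2515]
orientation: [2.103, 2.334, 0.0]
contact_force: [0.3, -1.0, -5.0]
grip_width: 0.0232
gripper_force: 59.7
```

```bash
cat > look.py <<'E'
from h import *
import sys
p,M,o=state(); print(np.round(p,4),'yaw',np.degrees(np.arctan2(M[1,1],M[0,1])).round(2),np.round(M[:,2],4),'t',o['clock'],'F',np.round(o['contact_force'],1),'M',np.round(o['moment'],2),o['grip_width'])
E
cat > meas.py <<'E'
from look import *
tag=sys.argv[1]; lift=float(sys.argv[2]); f=grab('wrist',tag); P=cloud(f); zt=.19+lift
m=(abs(P[...,2]-zt)<.012)&(f['depth']>0)&(f['frame'][...,0]>90)
q=((P-p)@M)[m]; q=q[(abs(q[:,1])<.02)]
print('tool-frame top rail: x',q[:,0].min().round(4),q[:,0].max().round(4),'z(world)',np.median(P[m][:,2]).round(4))
a=np.polyfit(q[:,0],q[:,1],1);b=np.polyfit(q[:,0],q[:,2],1); print('yaw in grip',np.degrees(a[0]).round(2),'pitch in grip',np.degrees(b[0]).round(2))
E
python3 meas.py w5 .1; python3 -c "
from h import *
rows([.5119,-.2143,.27],-4.73,14)"
```

```text
[0.4655 0.2517 0.2515] yaw 5.97 [ 1.e-04  1.e-04 -1.e+00] t 8.0333 F [ 0.3 -1.  -5. ] M [ 0.01 -0.02 -0.03] 0.023214929802012986
tool-frame top rail: x -0.0329 0.1147 z(world) 0.2988
yaw in grip 0.01 pitch in grip 0.01
n 14 turn/row [-0.01  0.    0.76] total turn [-0.1   0.05 10.69]
0 [-0.0334 -0.0001 -0.0014]
1 [-0.0334  0.0003 -0.0014]
2 [-0.0334  0.0008 -0.0014]
3 [-0.0334  0.0012 -0.0014]
4 [-0.0334  0.0017 -0.0014]
5 [-0.0333  0.0021 -0.0014]
6 [-0.0333  0.0025 -0.0014]
7 [-0.0333  0.003  -0.0014]
8 [-0.0332  0.0034 -0.0014]
9 [-0.0332  0.0039 -0.0014]
10 [-0.0331  0.0043 -0.0014]
11 [-0.0331  0.0048 -0.0014]
12 [-0.033   0.0052 -0.0014]
13 [-0.0329  0.0056 -0.0014]
```

Grip is good: 23.2 mm wide, 5 N weight, no tilt. The frame's top is at TCP+47 mm and its underside at TCP−130 mm. Carrying it to the stand.

Call:
arm_command(rows=[{"fingers": -1,"x": -0.012,"y": 0,"z": 0,"ax": 0,"ay": 0,"az": 0.7},{"fingers": -1,"x": -0.024,"y": 0,"z": -0.002,"ax": 0,"ay": 0,"az": 0.7},{"fingers": -1,"x": -0.034,"y": 0.0005,"z": -0.002,"ax": 0,"ay": 0,"az": 0.7},{"fingers": -1,"x": -0.034,"y": 0.001,"z": -0.002,"ax": 0,"ay": 0,"az": 0.7},{"fingers": -1,"x": -0.034,"y": 0.001,"z": -0.002,"ax": 0,"ay": 0,"az": 0.7},{"fingers": -1,"x": -0.034,"y": 0.002,"z": 0,"ax": 0,"ay": 0,"az": 0.7},{"fingers": -1,"x": -0.034,"y": 0.002,"z": 0,"ax": 0,"ay": 0,"az": 0.7},{"fingers": -1,"x": -0.034,"y": 0.003,"z": 0,"ax": 0,"ay": 0,"az": 0.7},{"fingers": -1,"x": -0.034,"y": 0.003,"z": 0,"ax": 0,"ay": 0,"az": 0.7},{"fingers": -1,"x": -0.034,"y": 0.004,"z": 0,"ax": 0,"ay": 0,"az": 0.7}])

```text
clock: 8.92
tcp_pos: [0.494, -0.0583, 0.2577]
orientation: [-2.242, -2.198, 0.004]
contact_force: [1.2, -0.1, -4.9]
grip_width: 0.0234
gripper_force: 59.7
```

Call:
arm_command(rows=[{"fingers": -1,"x": -0.034,"y": 0.004,"z": 0,"ax": 0,"ay": 0,"az": 0.7},{"fingers": -1,"x": -0.034,"y": 0.005,"z": 0,"ax": 0,"ay": 0,"az": 0.7},{"fingers": -1,"x": -0.034,"y": 0.005,"z": 0,"ax": 0,"ay": 0,"az": 0.7},{"fingers": -1,"x": -0.034,"y": 0.005,"z": 0,"ax": 0,"ay": 0,"az": 0.7},{"fingers": -1,"x": -0.02,"y": 0.003,"z": 0,"ax": 0,"ay": 0,"az": 0.7},{"fingers": -1,"x": -0.007,"y": 0.001,"z": 0,"ax": 0,"ay": 0,"az": 0.2},{"fingers": -1,"x": 0,"y": 0,"z": 0,"ax": 0,"ay": 0,"az": 0},{"fingers": -1,"x": 0,"y": 0,"z": 0,"ax": 0,"ay": 0,"az": 0},{"fingers": -1,"x": 0,"y": 0,"z": 0,"ax": 0,"ay": 0,"az": 0}])

```text
clock: 9.67
tcp_pos: [0.5116, -0.2173, 0.2586]
orientation: [-2.307, -2.129, 0.001]
contact_force: [0.3, -0.0, -4.2]
grip_width: 0.023
gripper_force: 59.7
```

```bash
python3 look.py; python3 -c "
from h import *
rows([.5119,-.2143,.197],-4.73,1)"
```

```text
[ 0.5116 -0.2173  0.2586] yaw -4.59 [-0.0017  0.0013 -1.    ] t 9.6667 F [ 0.3 -0.  -4.2] M [ 0.06 -0.06  0.01] 0.023013339356587652
n 1 turn/row [-0.1  -0.06  0.14] total turn [-0.1  -0.06  0.14]
0 [0.0029 0.0002 0.0616]
```

Call:
arm_command(rows=[{"fingers": -1,"x": 0.0029,"y": 0.0002,"z": 0.01,"ax": -0.1,"ay": 0,"az": 0.14},{"fingers": -1,"x": 0,"y": 0,"z": 0.02,"ax": 0,"ay": 0,"az": 0},{"fingers": -1,"x": 0,"y": 0,"z": 0.02,"ax": 0,"ay": 0,"az": 0},{"fingers": -1,"x": 0,"y": 0,"z": 0.012,"ax": 0,"ay": 0,"az": 0},{"fingers": -1,"x": 0,"y": 0,"z": 0.005,"ax": 0,"ay": 0,"az": 0},{"fingers": -1,"x": 0,"y": 0,"z": 0,"ax": 0,"ay": 0,"az": 0},{"fingers": -1,"x": 0,"y": 0,"z": 0,"ax": 0,"ay": 0,"az": 0},{"fingers": -1,"x": 0,"y": 0,"z": 0,"ax": 0,"ay": 0,"az": 0}])

```text
clock: 10.33
tcp_pos: [0.5131, -0.2166, 0.1931]
orientation: [2.312, 2.124, 0.002]
contact_force: [0.6, 0.5, -5.8]
grip_width: 0.0232
gripper_force: 59.7
```

```bash
python3 look.py; python3 -c "
from h import *
rows([.5119,-.2143,.188],-4.73,1)
b=grab('scene','s6'); cv2.imwrite('pics/s6c.png',cv2.resize(b['frame'][110:260,120:300,::-1],(720,600),interpolation=cv2.INTER_CUBIC))"
```

```text
[ 0.5131 -0.2166  0.1931] yaw -4.86 [ 2.8e-03 -8.0e-04 -1.0e+00] t 10.3333 F [ 0.6  0.5 -5.8] M [-0.01 -0.05  0.07] 0.02322052628066228
n 1 turn/row [ 0.16  0.03 -0.13] total turn [ 0.16  0.03 -0.13]
0 [ 0.0021 -0.0014  0.0051]
```

View pics/s6c.png

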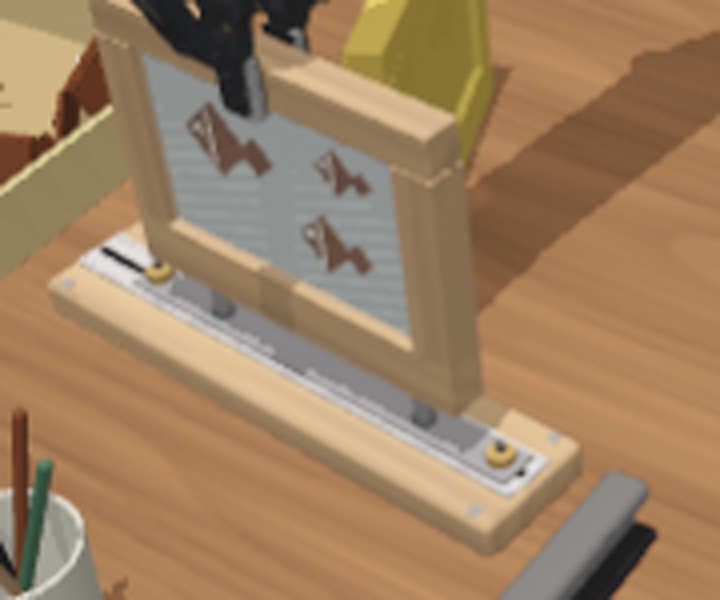

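The scene crop shows the frame upright above the bar. The pegs are at about (222,305) and (424,412), the nuts at (158,271) and (500,455), and the frame's lower near corner at about (457,412). I'll average some pose readings and check the relative alignment in this same view.

```bash
python3 - <<'E'
from h import *
L=[]
for i in range(8):
    r.grab_frame('scene'); p,M,o=state(); L.append([*p,np.degrees(np.arctan2(M[1,1],M[0,1])),M[0,2]*57.3,M[1,2]*57.3,o['contact_force'][2]])
L=np.array(L); print(np.round(L.mean(0),4),np.round(L.std(0),4),o['clock'])
f=ld('s6'); P=L.mean(0)
uc=lambda c:np.array([[120+(x+.5)/4-.5,110+(y+.5)/4-.5] for x,y in c])
obsn=uc([(500,455),(158,271)])
c,s=np.cos(np.radians(-4.73)),np.sin(np.radians(-4.73))
W=lambda ctr,x,y,z:[ctr[0]+c*x-s*y,ctr[1]+s*x+c*y,z]
st=(.5119,-.2143)
print('nut resid',obsn-proj(f,[W(st,0,.136,.0385),W(st,0,-.136,.0385)]))
zb=P[2]-.1305
obsc=uc([(457,412),(480,395),(425,175),(462,125)])
pr=proj(f,[W(P,.012,.12,zb),W(P,-.012,.12,zb),W(P,.012,.12,zb+.152),W(P,-.012,.12,zb+.178)])
print('frame resid',obsc-pr); print('px per mm y',(proj(f,[W(P,0,.12,zb)])-proj(f,[W(P,0,.11,zb)]))/10,'x',(proj(f,[W(P,.01,.12,zb)])-proj(f,[W(P,0,.12,zb)]))/10)
E
```

```text
[ 0.5126 -0.2167  0.1926 -4.8839  0.1051 -0.0375 -4.7001] [2.000e-04 0.000e+00 3.000e-04 1.600e-03 3.250e-02 1.250e-02 4.456e-01] 10.7833
nut resid [[-1.30565879e-01  1.92449508e+00]
 [-1.54871167e-03  1.41402002e+00]]
frame resid [[ 0.34370068 -0.84563413]
 [-1.15965766  1.12345562]
 [-0.93091012 -1.86165513]
 [ 1.18708608  3.02979648]]
px per mm y [[0.35367297 0.18440897]] x [[-0.30405184  0.26070292]]
```

Call:
arm_command(rows=[{"fingers": -1,"x": 0.0024,"y": -0.0009,"z": 0,"ax": 0.1,"ay": 0,"az": -0.15},{"fingers": -1,"x": 0,"y": 0,"z": 0.003,"ax": 0,"ay": 0,"az": 0},{"fingers": -1,"x": 0,"y": 0,"z": 0,"ax": 0,"ay": 0,"az": 0},{"fingers": -1,"x": 0,"y": 0,"z": 0.003,"ax": 0,"ay": 0,"az": 0},{"fingers": -1,"x": 0,"y": 0,"z": 0,"ax": 0,"ay": 0,"az": 0},{"fingers": -1,"x": 0,"y": 0,"z": 0,"ax": 0,"ay": 0,"az": 0},{"fingers": -1,"x": 0,"y": 0,"z": 0,"ax": 0,"ay": 0,"az": 0}])

```text
clock: 11.37
tcp_pos: [0.5115, -0.2141, 0.1859]
orientation: [-2.311, -2.127, 0.001]
contact_force: [-0.0, -0.3, -4.3]
grip_width: 0.0233
gripper_force: 59.7
```

```bash
python3 look.py
```

```text
[ 0.5115 -0.2141  0.1859] yaw -4.73 [-9.e-04 -0.e+00 -1.e+00] t 11.3667 F [-0.  -0.3 -4.3] M [-0.03 -0.    0.03] 0.023270771335238846
```

On target in x, y and yaw, with the underside at about 0.055. Next I feel for the pegs in 1 mm steps.

Call:
arm_command(rows=[{"fingers": -1,"x": 0,"y": 0.0003,"z": 0.001,"ax": 0,"ay": 0,"az": 0},{"fingers": -1,"x": 0,"y": 0,"z": 0.001,"ax": 0,"ay": 0,"az": 0},{"fingers": -1,"x": 0,"y": 0,"z": 0.001,"ax": 0,"ay": 0,"az": 0},{"fingers": -1,"x": 0,"y": 0,"z": 0,"ax": 0,"ay": 0,"az": 0},{"fingers": -1,"x": 0,"y": 0,"z": 0,"ax": 0,"ay": 0,"az": 0}])

```text
clock: 11.78
tcp_pos: [0.5118, -0.2141, 0.1829]
orientation: [-2.311, -2.127, 0.001]
contact_force: [0.2, -0.0, -4.3]
grip_width: 0.023
gripper_force: 59.7
```

```bash
python3 look.py
```

```text
[ 0.5118 -0.2141  0.1829] yaw -4.73 [-0.001 -0.    -1.   ] t 11.7833 F [ 0.2 -0.  -4.3] M [ 0.02 -0.05  0.02] 0.023003247772518585
```

Call:
arm_command(rows=[{"fingers": -1,"x": 0,"y": 0,"z": 0.001,"ax": 0,"ay": 0,"az": 0},{"fingers": -1,"x": 0,"y": 0,"z": 0.001,"ax": 0,"ay": 0,"az": 0},{"fingers": -1,"x": 0,"y": 0,"z": 0,"ax": 0,"ay": 0,"az": 0},{"fingers": -1,"x": 0,"y": 0,"z": 0,"ax": 0,"ay": 0,"az": 0}])

```text
clock: 12.12
tcp_pos: [0.5118, -0.2141, 0.1809]
orientation: [-2.311, -2.127, 0.001]
contact_force: [-0.1, -0.7, -4.7]
grip_width: 0.0231
gripper_force: 59.7
```

```bash
python3 look.py
```

```text
[ 0.5118 -0.2141  0.1809] yaw -4.73 [-0.001 -0.    -1.   ] t 12.1167 F [-0.1 -0.7 -4.7] M [ 0.02  0.03 -0.02] 0.02305810583557498
```

Call:
arm_command(rows=[{"fingers": -1,"x": 0,"y": 0,"z": 0.001,"ax": 0,"ay": 0,"az": 0},{"fingers": -1,"x": 0,"y": 0,"z": 0.001,"ax": 0,"ay": 0,"az": 0},{"fingers": -1,"x": 0,"y": 0,"z": 0.001,"ax": 0,"ay": 0,"az": 0},{"fingers": -1,"x": 0,"y": 0,"z": 0,"ax": 0,"ay": 0,"az": 0},{"fingers": -1,"x": 0,"y": 0,"z": 0,"ax": 0,"ay": 0,"az": 0}])

```text
clock: 12.53
tcp_pos: [0.5117, -0.2141, 0.1779]
orientation: [-2.311, -2.127, 0.001]
contact_force: [0.6, -0.1, -5.1]
grip_width: 0.0231
gripper_force: 59.7
```

```bash
python3 look.py
```

```text
[ 0.5117 -0.2141  0.1779] yaw -4.73 [-0.001  0.    -1.   ] t 12.5333 F [ 0.6 -0.1 -5.1] M [ 0.01 -0.03 -0.04] 0.023083021877668936
```

The underside is about 5.5 mm below the peg tips with no force, so both holes are on their pegs. I'll lower gently.

Call:
arm_command(rows=[{"fingers": -1,"x": 0,"y": 0,"z": 0.001,"ax": 0,"ay": 0,"az": 0},{"fingers": -1,"x": 0,"y": 0,"z": 0.001,"ax": 0,"ay": 0,"az": 0},{"fingers": -1,"x": 0,"y": 0,"z": 0.001,"ax": 0,"ay": 0,"az": 0},{"fingers": -1,"x": 0,"y": 0,"z": 0.001,"ax": 0,"ay": 0,"az": 0},{"fingers": -1,"x": 0,"y": 0,"z": 0.001,"ax": 0,"ay": 0,"az": 0},{"fingers": -1,"x": 0,"y": 0,"z": 0,"ax": 0,"ay": 0,"az": 0}])

```text
clock: 13.03
tcp_pos: [0.5117, -0.2141, 0.1728]
orientation: [-2.311, -2.127, 0.001]
contact_force: [-1.0, 0.3, -4.7]
grip_width: 0.0228
gripper_force: 59.7
```

```bash
python3 look.py
```

```text
[ 0.5117 -0.2141  0.1728] yaw -4.73 [-0.0012  0.     -1.    ] t 13.0333 F [-1.   0.3 -4.7] M [ 0.03 -0.02 -0.  ] 0.022773313321466166
```

Call:
arm_command(rows=[{"fingers": -1,"x": 0,"y": 0,"z": 0.001,"ax": 0,"ay": 0,"az": 0},{"fingers": -1,"x": 0,"y": 0,"z": 0.001,"ax": 0,"ay": 0,"az": 0},{"fingers": -1,"x": 0,"y": 0,"z": 0.001,"ax": 0,"ay": 0,"az": 0},{"fingers": -1,"x": 0,"y": 0,"z": 0.001,"ax": 0,"ay": 0,"az": 0},{"fingers": -1,"x": 0,"y": 0,"z": 0.001,"ax": 0,"ay": 0,"az": 0},{"fingers": -1,"x": 0,"y": 0,"z": 0.001,"ax": 0,"ay": 0,"az": 0},{"fingers": -1,"x": 0,"y": 0,"z": 0,"ax": 0,"ay": 0,"az": 0}])

```text
clock: 13.62
tcp_pos: [0.5117, -0.2141, 0.1667]
orientation: [-2.311, -2.127, 0.001]
contact_force: [-0.6, 0.0, -4.8]
grip_width: 0.0232
gripper_force: 59.8
```

```bash
python3 look.py
```

```text
[ 0.5117 -0.2141  0.1667] yaw -4.73 [-1.2e-03  1.0e-04 -1.0e+00] t 13.6167 F [-0.6  0.  -4.8] M [-0.    0.03  0.01] 0.02322544100050949
```

Call:
arm_command(rows=[{"fingers": -1,"x": 0,"y": 0,"z": 0.001,"ax": 0,"ay": 0,"az": 0},{"fingers": -1,"x": 0,"y": 0,"z": 0.001,"ax": 0,"ay": 0,"az": 0},{"fingers": -1,"x": 0,"y": 0,"z": 0.001,"ax": 0,"ay": 0,"az": 0},{"fingers": -1,"x": 0,"y": 0,"z": 0.001,"ax": 0,"ay": 0,"az": 0},{"fingers": -1,"x": 0,"y": 0,"z": 0,"ax": 0,"ay": 0,"az": 0},{"fingers": -1,"x": 0,"y": 0,"z": 0,"ax": 0,"ay": 0,"az": 0}])

```text
clock: 14.12
tcp_pos: [0.5118, -0.2141, 0.1629]
orientation: [-2.311, -2.128, 0.001]
contact_force: [0.5, 0.3, -4.5]
grip_width: 0.0224
gripper_force: 59.8
```

Call:
arm_command(rows=[{"fingers": -1,"x": 0,"y": 0,"z": 0.0005,"ax": 0,"ay": 0,"az": 0},{"fingers": -1,"x": 0,"y": 0,"z": 0,"ax": 0,"ay": 0,"az": 0},{"fingers": -1,"x": 0,"y": 0,"z": 0,"ax": 0,"ay": 0,"az": 0}])

```text
clock: 14.37
tcp_pos: [0.5118, -0.2141, 0.1625]
orientation: [-2.311, -2.128, 0.001]
contact_force: [1.0, -0.3, -4.5]
grip_width: 0.023
gripper_force: 59.8
```

```bash
python3 look.py
```

```text
[ 0.5118 -0.2141  0.1625] yaw -4.73 [-8.e-04 -1.e-04 -1.e+00] t 14.3667 F [ 1.  -0.3 -4.5] M [ 0.02 -0.01 -0.05] 0.02299842319762253
```

Call:
arm_command(rows=[{"fingers": -1,"x": 0,"y": 0,"z": 0.0005,"ax": 0,"ay": 0,"az": 0},{"fingers": -1,"x": 0,"y": 0,"z": 0,"ax": 0,"ay": 0,"az": 0},{"fingers": -1,"x": 0,"y": 0,"z": 0,"ax": 0,"ay": 0,"az": 0}])

```text
clock: 14.62
tcp_pos: [0.5118, -0.2141, 0.162]
orientation: [-2.311, -2.128, 0.001]
contact_force: [-0.9, -0.6, -4.7]
grip_width: 0.0232
gripper_force: 59.8
```

Call:
arm_command(rows=[{"fingers": -1,"x": 0,"y": 0,"z": 0.0005,"ax": 0,"ay": 0,"az": 0},{"fingers": -1,"x": 0,"y": 0,"z": 0,"ax": 0,"ay": 0,"az": 0},{"fingers": -1,"x": 0,"y": 0,"z": 0,"ax": 0,"ay": 0,"az": 0}])

```text
clock: 14.87
tcp_pos: [0.5118, -0.2141, 0.1615]
orientation: [-2.311, -2.127, 0.001]
contact_force: [-0.8, 0.0, -5.4]
grip_width: 0.0232
gripper_force: 59.8
```

Call:
arm_command(rows=[{"fingers": -1,"x": 0,"y": 0,"z": 0.0004,"ax": 0,"ay": 0,"az": 0},{"fingers": -1,"x": 0,"y": 0,"z": 0,"ax": 0,"ay": 0,"az": 0},{"fingers": -1,"x": 0,"y": 0,"z": 0,"ax": 0,"ay": 0,"az": 0}])

```text
clock: 15.12
tcp_pos: [0.5119, -0.2142, 0.1613]
orientation: [-2.311, -2.128, 0.001]
contact_force: [-0.9, 0.2, -2.5]
grip_width: 0.0233
gripper_force: 59.9
```

Call:
arm_command(rows=[{"fingers": -1,"x": 0,"y": 0,"z": 0.0004,"ax": 0,"ay": 0,"az": 0},{"fingers": -1,"x": 0,"y": 0,"z": 0,"ax": 0,"ay": 0,"az": 0},{"fingers": -1,"x": 0,"y": 0,"z": 0,"ax": 0,"ay": 0,"az": 0}])

```text
clock: 15.37
tcp_pos: [0.5121, -0.2142, 0.1613]
orientation: [2.311, 2.128, -0.001]
contact_force: [-1.5, 0.4, 3.3]
grip_width: 0.0234
gripper_force: 60.6
```

```bash
python3 meas.py w7 .019
```

```text
[ 0.5121 -0.2142  0.1613] yaw -4.73 [-3.e-04 -4.e-04 -1.e+00] t 15.3667 F [-1.5  0.4  3.3] M [0.17 0.54 0.02] 0.023360829951155307
tool-frame top rail: x -0.0335 0.1145 z(world) 0.2086
yaw in grip 0.0 pitch in grip 0.01
```

Firm seating contact came at TCP 0.1613, with the rail top at 0.2086 against 0.209 expected, so the frame is fully home. I'll ease off, relax the grip and open.

Call:
arm_command(rows=[{"fingers": -1,"x": 0,"y": 0,"z": -0.0003,"ax": 0,"ay": 0,"az": 0},{"fingers": -1,"x": 0,"y": 0,"z": 0,"ax": 0,"ay": 0,"az": 0},{"fingers": -1,"x": 0,"y": 0,"z": 0,"ax": 0,"ay": 0,"az": 0},{"fingers": -0.4,"x": 0,"y": 0,"z": 0,"ax": 0,"ay": 0,"az": 0},{"fingers": -0.3,"x": 0,"y": 0,"z": 0,"ax": 0,"ay": 0,"az": 0},{"fingers": -0.2,"x": 0,"y": 0,"z": 0,"ax": 0,"ay": 0,"az": 0},{"fingers": 0,"x": 0,"y": 0,"z": 0,"ax": 0,"ay": 0,"az": 0},{"fingers": 0.3,"x": 0,"y": 0,"z": 0,"ax": 0,"ay": 0,"az": 0},{"fingers": 0.3,"x": 0,"y": 0,"z": 0,"ax": 0,"ay": 0,"az": 0},{"fingers": 0.3,"x": 0,"y": 0,"z": 0,"ax": 0,"ay": 0,"az": 0}], grip_force=20)

```text
clock: 16.25
tcp_pos: [0.5118, -0.2142, 0.161]
orientation: [-2.311, -2.128, 0.001]
contact_force: [0.1, 0.2, -1.0]
grip_width: 0.0558
gripper_force: 0.0
```

```bash
python3 meas.py w8 .019
```

```text
[ 0.5118 -0.2142  0.161 ] yaw -4.73 [-8.e-04 -1.e-04 -1.e+00] t 16.25 F [ 0.1  0.2 -1. ] M [ 0.06  0.01 -0.05] 0.0558294911907842
tool-frame top rail: x -0.0339 0.1146 z(world) 0.2086
yaw in grip 0.08 pitch in grip -0.03
```

Released, and the frame hasn't moved. I'll retreat straight up and check.

Call:
arm_command(rows=[{"fingers": 0.3,"x": 0,"y": 0,"z": -0.005,"ax": 0,"ay": 0,"az": 0},{"fingers": 0.3,"x": 0,"y": 0,"z": -0.015,"ax": 0,"ay": 0,"az": 0},{"fingers": 0.3,"x": 0,"y": 0,"z": -0.025,"ax": 0,"ay": 0,"az": 0},{"fingers": 0.3,"x": 0,"y": 0,"z": -0.03,"ax": 0,"ay": 0,"az": 0},{"fingers": 0.3,"x": 0,"y": 0,"z": -0.03,"ax": 0,"ay": 0,"az": 0},{"fingers": 0.3,"x": 0,"y": 0,"z": -0.03,"ax": 0,"ay": 0,"az": 0},{"fingers": 0.3,"x": 0,"y": 0,"z": -0.015,"ax": 0,"ay": 0,"az": 0},{"fingers": 0.3,"x": 0,"y": 0,"z": 0,"ax": 0,"ay": 0,"az": 0},{"fingers": 0.3,"x": 0,"y": 0,"z": 0,"ax": 0,"ay": 0,"az": 0},{"fingers": 0.3,"x": 0,"y": 0,"z": 0,"ax": 0,"ay": 0,"az": 0}])

```text
clock: 17.13
tcp_pos: [0.5114, -0.214, 0.3102]
orientation: [-2.31, -2.127, 0.002]
contact_force: [0.2, 0.4, 0.2]
grip_width: 0.0559
gripper_force: 0.0
```

```bash
python3 meas.py w9 .019; python3 -c "
from h import *
b=grab('scene','s9'); cv2.imwrite('pics/s9b.png',cv2.resize(b['frame'][:,:,::-1],(800,600)))"
```

```text
[ 0.5114 -0.214   0.3102] yaw -4.72 [-2.1e-03  2.0e-04 -1.0e+00] t 17.1333 F [0.2 0.4 0.2] M [-0.01  0.02 -0.03] 0.05586580794786489
tool-frame top rail: x -0.1193 0.1196 z(world) 0.2087
yaw in grip 0.04 pitch in grip 0.0
```

View pics/s9b.png

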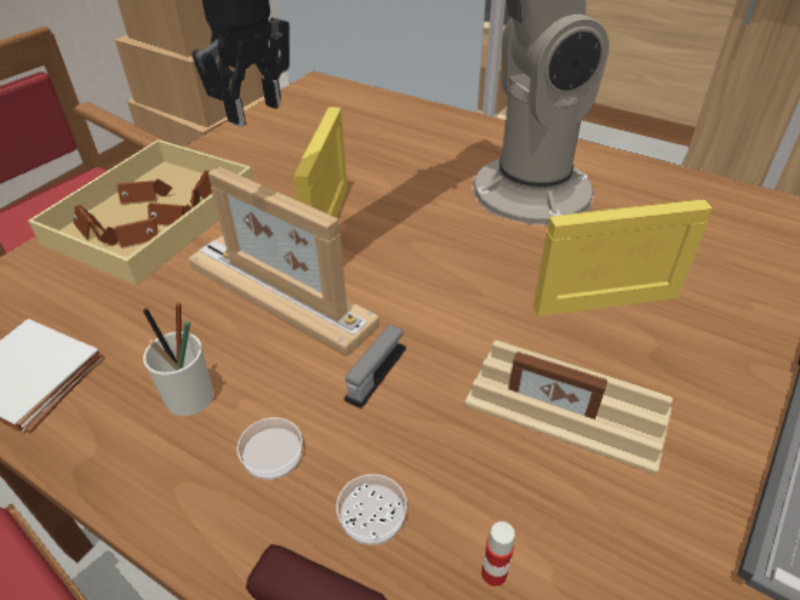

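The frame sits fully home and upright on the stand, at about (280,245). The small frame at (557,385), the stapler, dishes, cup and glue stick are where they were, and the gripper is clear.

```bash
python3 -c "
from bench import r
print(r.hand_in())"
```

```text
the job is handed in; nothing more can be done
None
```

The larger frame is hung upright and fully home on both pegs, the gripper is clear, nothing else appears to have moved, and the job was handed in at about 17 s; the first grasp closed on air above the rail, so I took it again lower.

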